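# Lid the storage pots

## Task

The storage pots are washed and dry, so put them back together: the garlic goes back into the terracotta garlic keeper, then close the keeper with its terracotta lid, the white pot with the larger wooden lid and the blue pot with the smaller wooden lid. Every lid must sit fully home and level in its own pot, all pots standing upright on the worktop. Leave the salt cellar, the dark pepper mill and the striped mug where they are.

Things in the scene. Friction and masses are not known exactly. Their poses are not given: they have to be found in the camera images.
- garlic_keeper: Terracotta garlic keeper: open round orange-brown pot with small dark vent holes round the belly. Origin: centre of its underside, z up. Outside 120 mm across, 84 mm high, round open mouth 108 mm across, wall 6 mm, inner floor at 6 mm. Loose, about 850 g. With its own lid seated, the lid's origin lies on the pot's axis, 74 mm above the pot's origin.
- white_pot: Large storage pot of plain white stoneware, open. Origin: centre of its underside, z up. Outside 98 mm across, 80 mm high, round open mouth 88 mm across, wall 5 mm, inner floor at 6 mm. Loose, about 600 g. With its own lid seated, the lid's origin lies on the pot's axis, 70 mm above the pot's origin.
- blue_pot: Small storage pot of blue stoneware, open. Origin: centre of its underside, z up. Outside 76 mm across, 68 mm high, round open mouth 66 mm across, wall 5 mm, inner floor at 6 mm. Loose, about 400 g. With its own lid seated, the lid's origin lies on the pot's axis, 58 mm above the pot's origin.
- keeper_lid: Terracotta lid of the garlic keeper, orange-brown with a knob. Origin: centre of the plug's underside, z up. From below: plug 98 mm across, 10 mm high (it stands on this); rim disc 122 mm across, 9 mm thick (top at 19 mm); round knob 27 mm across at its widest, 36 to 43 mm up (top at 49 mm). Loose, about 160 g.
- large_wooden_lid: The larger of two pale wooden lids, with a knob and a grey seal; it fits the white pot. Origin: centre of the plug's underside, z up. From below: plug 80 mm across, 10 mm high (it stands on this); rim disc 100 mm across, 9 mm thick (top at 19 mm); round knob 27 mm across at its widest, 36 to 43 mm up (top at 49 mm). Loose, about 90 g.
- small_wooden_lid: The smaller of two pale wooden lids, with a knob and a grey seal; it fits the blue pot. Origin: centre of the plug's underside, z up. From below: plug 58 mm across, 10 mm high (it stands on this); rim disc 78 mm across, 9 mm thick (top at 19 mm); round knob 27 mm across at its widest, 36 to 43 mm up (top at 49 mm). Loose, about 60 g.
- garlic: Whole bulb of garlic, pale pink, about 60 x 57 mm across and 58 mm high with its neck, standing on its root. Origin: centre of its underside, z up to the neck. Can be gripped at any side about 35 to 40 mm up. Loose, about 39 g.
- salt_cellar: Bystander: round reddish wooden salt cellar, 86 mm across, 70 mm high, already closed by its own flat lid (no knob). Origin: centre of its underside. Loose.
- dark_mill: Bystander: tall dark-brown wooden pepper mill, 58 mm across, 170 mm high. Origin: centre of its underside. Loose, topples easily.
- striped_mug: Bystander: cream mug with dark stripes, 86 mm across, 90 mm high, handle to its own -y. Origin: centre of the underside's bounding box (16 mm from the cup's axis). Loose.
Not all that is in view belongs to the job. Leave any purple or red look-alike of the garlic alone.

How it is judged:
By the outcome, as a careful person would: the job done as asked, in the order asked, and still so for the second after the job is handed in, with the robot touching nothing.
It also fails if it takes over 144 s, if anything falls off the work surface, if the arm or the gripper's body presses on something with over 40 N, if the wrist force passes 120 N, or if a joint passes its speed limit or range.

## Robot

A 7-joint arm with a two-finger parallel gripper is mounted at the origin on a cart in front of the work surface, level with it; the furniture and walls round the work are solid. World frame = base frame: x ahead of the robot, y to its left, z up, the work surface at z = 0. Lengths are in mm, angles in rad, forces in N, time in s.
With the tool pointing down it reaches from about 400 to 850 mm from the base axis. Payload 10.4 kg.
Tool frame: the origin (TCP) lies between the finger pads; the fingertips stand 11 mm ahead of it and the grasp point (between the pads) lies 8 mm behind it; z points along the fingers, y is the line along which they close (so a half turn about z gives the same grasp; the last joint's range is limited). The gripper opens to 87 mm and grips with 3 to 60 N. Pads are 19 mm wide; open, the fingers measure 117 mm over their backs; the gripper's body (75 mm by 190 mm) begins 51 mm behind the grasp point.
Start: joints at [1.208, 0.332, -0.065, 1.46, 0.022, 1.35, -0.088], TCP at [208.333, -589.278, 233.576] pointing down, gripper open.
Joint ranges: [-2.6, 2.6], [-0.5, 2.12], [-1.47, 1.34], [0.16, 2.42], [-1.27, 4.41], [0.06, 2.06], [-2.6, 2.6]. Speed limits (rad/s): [2.22, 2.22, 2.79, 2.79, 3.14, 3.14, 3.14].

## Interface

Orientations are given as a unit quaternion [w, x, y, z].
In Python, from rig import manip gives the robot as it stands. The module is installed in compiled form; this text tells all that it offers. Calls block until the motion is done:
- manip.move_pose(position, orientation): joint-space move of the TCP to a pose.
- manip.movel(position, max_speed=150, frame=None): straight line of the TCP; frame=None keeps the orientation; max_speed is the mean speed in mm/s.
- manip.set_joints(angles): joint-space move.
- manip.command_gripper(opening, strength=None): opening from 0.0 (shut) to 1.0 (fully open); strength is the grip in N (None keeps the last); returns when the fingers have stopped.
- manip.dwell(seconds).
- manip.ik(position, orientation): joint angles nearest the present ones, or None.
- manip.get_state(): the state.
- manip.capture(name): name is "side" or "top" or "wrist"; returns a dict with "img" (400x640x3 uint8, red, green, blue), "fovy" (degrees; the focal length in pixels is half the picture's height over the tangent of half this angle, whatever the lens; pixels are square), "cx", "cy" (the principal point, pixels), "rvec" (rotation vector, rad) and "tvec" (3), from world to camera coordinates, as OpenCV has them; the wrist camera has in their place "tool_from_camera" (4x4, takes a point from camera to tool coordinates, whose origin is the TCP and whose axes are the flange's). Camera axes: x right, y down, z forward; pixel columns grow to the right and rows downward; lengths in mm; the calibration is good to about 2 mm. A picture is of the moment at which its call begins: read the wrist's pose just before it. There is no depth.
A pose or a line that the arm cannot do raises manip.IKError and nothing moves.
- manip.close_job(): hands the job in; it is judged then, once.
The state is a dict: "time": time; "qpos": joint angles; "qd": joint speeds; "joint_efforts": joint torques, N m; "tool_pos": TCP position; "eef_rot": TCP orientation; "wrist_force": force on the tool from outside, world axes, zero at the start; "ft_torque": the same for the moment, N m; "finger_gap": opening from 0.0 (shut) to 1.0 (fully open); "grasp_force": force on a finger pad.
Only numpy, scipy, OpenCV 4.12 (cv2) and the standard library are available. Lean on these libraries where they do the work, as an engineer would, in place of code of your own. Each camera call takes 0.05 s, during which the arm holds its last target. There are 200 camera calls.

## Working session

There is one attempt and no reset: what is moved stays moved. The work goes in short steps, each a Python script; the robot and the scene stay as the last script left them, time stands still between calls to the robot, and variables do not carry over. Pictures are saved under pics/ and viewed, at most 14 in all, crops included, and the job is handed in when it is done.

```bash
mkdir -p pics; ls; python3 - <<'E'
from rig import manip
import cv2,numpy as np
for n in("top","side","wrist"):
    c=manip.capture(n); cv2.imwrite(f"pics/{n}0.png",c["img"][:,:,::-1])
    print(n,{k:(np.round(v,4).tolist() if k!="img" else 0) for k,v in c.items()})
s=manip.get_state();print({k:np.round(v,3).tolist() for k,v in s.items()})
E
```

```text
pics
top {'img': 0, 'fovy': 51.3865, 'cx': 318.4334, 'cy': 206.5035, 'rvec': [2.1732, -2.1456, 0.1369], 'tvec': [-134.9689, 520.634, 1556.7326]}
side {'img': 0, 'fovy': 56.4366, 'cx': 320.8364, 'cy': 198.5935, 'rvec': [2.2261, -0.0992, 0.0613], 'tvec': [-529.8942, 9.14, 1522.778]}
wrist {'img': 0, 'fovy': 69.4352, 'cx': 309.8391, 'cy': 203.7905, 'tool_from_camera': [[0.0003, -0.9676, -0.2526, 68.7344], [1.0, 0.0006, -0.0011, -0.2675], [0.0013, -0.2526, 0.9676, -150.9746], [0.0, 0.0, 0.0, 1.0]]}
{'time': 0.15, 'qpos': [1.208, 0.333, -0.065, 1.461, 0.022, 1.35, -0.089], 'qd': [0.001, -0.003, -0.001, -0.004, 0.001, -0.0, -0.0], 'joint_efforts': [0.001, -62.363, 0.025, -39.014, -0.061, 0.037, 0.0], 'tool_pos': [208.217, -589.038, 232.966], 'eef_rot': [-0.0, 0.986, 0.169, -0.0], 'wrist_force': [0.001, 0.074, 0.012], 'ft_torque': [0.005, -0.018, 0.033], 'grasp_force': 0.0, 'finger_gap': 1.002}
```

View pics/top0.png

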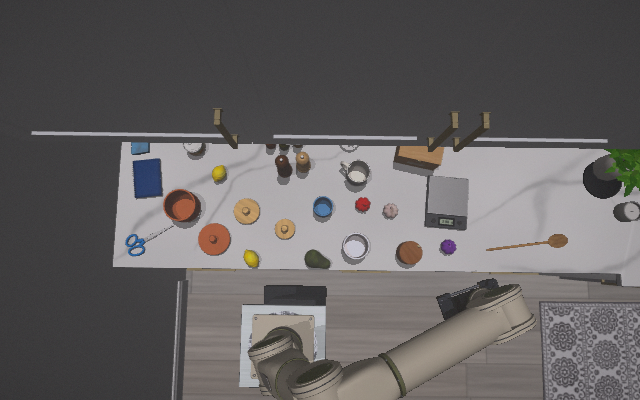

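View pics/side0.png

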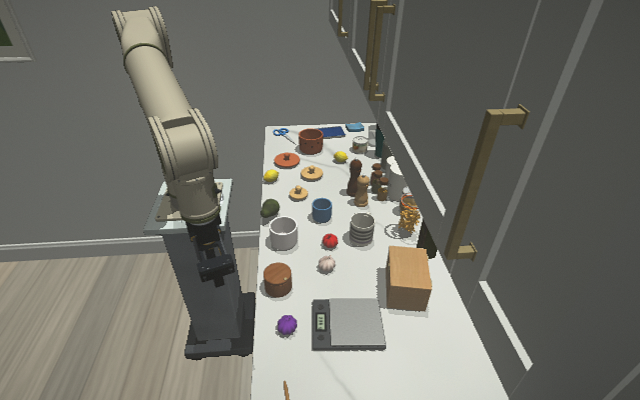

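```bash
cat > h.py <<'E'
from rig import manip
import numpy as np, cv2
from scipy.spatial.transform import Rotation as R
def K(c):
    f=c["img"].shape[0]/2/np.tan(np.radians(c["fovy"])/2)
    return np.array([[f,0,c["cx"]],[0,f,c["cy"]],[0,0,1]])
def cap(n,save=None):
    s=manip.get_state(); c=manip.capture(n)
    if n=="wrist":
        q=s["eef_rot"]; T=np.eye(4); T[:3,:3]=R.from_quat([q[1],q[2],q[3],q[0]]).as_matrix(); T[:3,3]=s["tool_pos"]
        M=np.linalg.inv(T@np.array(c["tool_from_camera"]))
    else:
        M=np.eye(4); M[:3,:3]=cv2.Rodrigues(np.array(c["rvec"]))[0]; M[:3,3]=c["tvec"]
    c["P"]=K(c)@M[:3]; c["M"]=M
    if save: cv2.imwrite(save,c["img"][:,:,::-1])
    return c
def tri(cs,pts):
    A=[];
    for c,(u,v) in zip(cs,pts):
        P=c["P"]; A+= [u*P[2]-P[0], v*P[2]-P[1]]
    A=np.array(A); A/=np.linalg.norm(A[:,:3],axis=1)[:,None]
    x,*_=np.linalg.lstsq(A[:,:3],-A[:,3],rcond=None)
    return x, A[:,:3]@x+A[:,3]
def onz(c,uv,z):
    P=c["P"];u,v=uv
    A=np.array([u*P[2]-P[0], v*P[2]-P[1]])
    return np.linalg.solve(A[:,:2],-A[:,3]-A[:,2]*z)
def proj(c,X):
    p=c["P"]@np.append(X,1); return p[:2]/p[2]
def quat(yaw): # tool down; tool y along world angle yaw+90deg
    q=(R.from_euler('z',yaw)*R.from_quat([1,0,0,0])).as_quat(); return [q[3],q[0],q[1],q[2]]
E
python3 - <<'E'
from h import *
t=cap("top");s=cap("side")
for n,a,b in [("garlic",(391,209),(327,262)),("klid",(213,239),(287,156)),("llid",(246,211),(311,171)),("slid",(285,229),(298,191)),("keeper rim",(182,206),(311,134)),("white rim",(356,245),(284,227)),("blue rim",(323,206),(322,204)),("mug rim",(358,171),(362,222)),("salt top",(410,252),(278,271)),("mill top",(283,158),(355,163)),("mill2",(304,155),(363,180)),("red",(363,203),(330,239))]:
    x,r=tri([t,s],[a,b]); print(n,x.round(),r.round(1),"table:",onz(t,a,0).round())
for b in[(120,145),(113,267),(600,150),(600,283)]: print(onz(t,b,0).round())
im=np.array(t["img"])[130:280,100:500]; cv2.imwrite("pics/tz.png",cv2.resize(im,None,fx=2,fy=2,interpolation=cv2.INTER_CUBIC)[:,:,::-1])
print(manip.get_state()["time"])
E
```

```text
garlic [ 516. -406.   28.] [ 0.  -1.3 -1.3  0.2] table: [ 520. -412.]
klid [396. 269.  31.] [ 0.1  2.3  2.3 -0.3] table: [395. 277.]
llid [502. 150.  21.] [ 0.  -0.4 -0.4  0.1] table: [505. 153.]
slid [436.  -2.  25.] [ 0.   0.9  0.9 -0.1] table: [437.   0.]
keeper rim [515. 375.  85.] [-0.1  3.9  3.8 -0.5] table: [521. 403.]
white rim [ 377. -269.   69.] [ 0.   0.6  0.6 -0.1] table: [ 379. -275.]
blue rim [ 521. -145.   64.] [-0.   1.   1.  -0.1] table: [ 529. -146.]
mug rim [ 652. -275.   78.] [ 0.1 -0.9 -0.9  0.2] table: [ 669. -283.]
salt top [ 355. -468.   69.] [ 0.1  1.5  1.5 -0.1] table: [ 354. -483.]
mill top [675.   2. 149.] [ 0.5 -6.8 -6.7  1.4] table: [718.  14.]
mill2 [695. -72. 116.] [ 0.5 -6.3 -6.2  1.3] table: [731. -69.]
red [ 537. -299.   28.] [ 0.  -1.1 -1.1  0.2] table: [ 542. -302.]
[762. 662.]
[283. 654.]
[  768. -1246.]
[  246. -1209.]
0.25
```

View pics/tz.png

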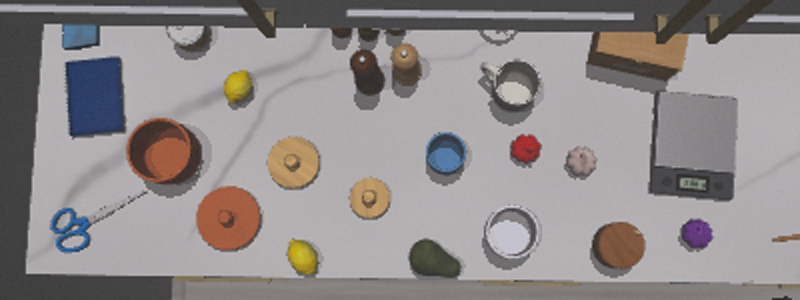

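```bash
cat > survey.py <<'E'
from h import *
import pickle
stops=[(490,-430),(450,-280),(480,-130),(450,60),(450,200),(470,330)]
out=[]
for i,(x,y) in enumerate(stops):
    try: manip.move_pose([x,y,230],quat(0))
    except manip.IKError as e: print("IK",x,y,e); continue
    c=cap("wrist",f"pics/s{i}.png"); c["P"]=c["P"]; out.append(c)
    s=manip.get_state(); print(i,round(s["time"],2),np.round(s["tool_pos"]),np.round(s["qpos"],2),np.round(s["wrist_force"],1))
pickle.dump(out,open("s.pkl","wb"))
cv2.imwrite("pics/smont.png",cv2.resize(np.vstack([np.hstack([c["img"] for c in out[j:j+2]]) for j in (0,2,4)]),(800,600) if 0 else (640,600),interpolation=cv2.INTER_AREA)[:,:,::-1])
E
python3 survey.py
```

```text
0 1.52 [ 489. -432.  230.] [ 0.78  0.4  -0.17  1.38  0.07  1.37 -0.97] [ 0.8  0.4 -0.3]
1 2.24 [ 450. -281.  230.] [ 0.7   0.14 -0.25  1.71  0.04  1.3  -1.13] [-1.   0.2 -0.5]
2 2.95 [ 480. -131.  230.] [ 0.53  0.08 -0.37  1.78  0.03  1.29 -1.42] [-0.8 -1.   0.2]
3 3.79 [450.  58. 230.] [ 0.34 -0.02 -0.56  1.87 -0.01  1.29 -1.79] [ 0.  -0.3  0.8]
4 4.46 [451. 198. 230.] [ 0.18  0.09 -0.72  1.77  0.06  1.3  -2.13] [ 0.3 -1.1  0.5]
5 5.1 [471. 328. 230.] [-0.03  0.32 -0.81  1.57  0.24  1.35 -2.43] [ 0.  -0.5  0.7]
```

View pics/smont.png

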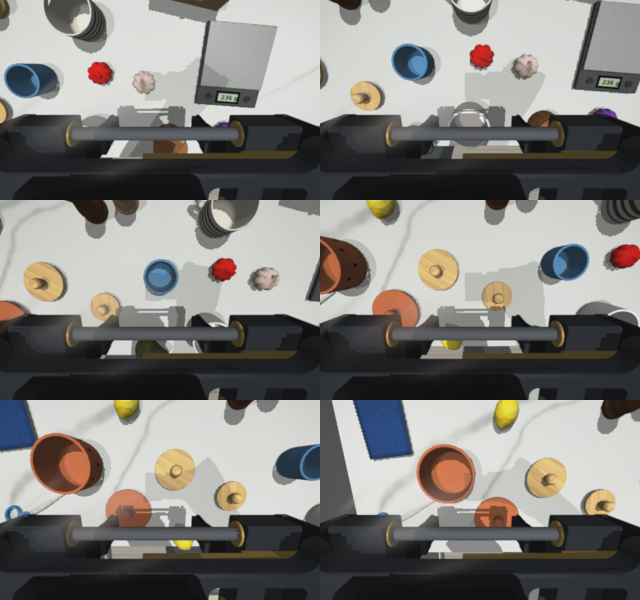

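```bash
python3 - <<'E'
from h import *
import pickle
def go(x,y,yaw,n):
    manip.move_pose([x,y,230],quat(yaw)); c=cap("wrist",f"pics/{n}.png"); s=manip.get_state(); print(n,round(s["time"],2),np.round(s["qpos"],2)); return c
out={}
for n,(ox,oy) in {"klid":(396,269),"white":(377,-269)}.items():
    L=[]
    for yaw in (1.57,-1.57,.8,-.8):
        for d in (60,110):
            for dx in (0,30,60,90):
                x,y=ox-d*np.cos(yaw)+dx,oy-d*np.sin(yaw)
                q=manip.ik([x,y,230],quat(yaw))
                if q is not None: L.append((yaw,d,dx,x,y,np.round(q,2).tolist()))
    print(n); 
    for yaw in(1.57,-1.57,.8,-.8):
        for l in [l for l in L if l[0]==yaw][:2]: print(l)
E
```

```text
klid
(1.57, 60, 0, np.float64(395.95222039735603), np.float64(209.0000190240899), [0.47, -0.02, -1.02, 1.86, -0.02, 1.29, -0.55])
(1.57, 60, 30, np.float64(425.95222039735603), np.float64(209.0000190240899), [0.46, 0.08, -1.04, 1.81, 0.07, 1.3, -0.6])
(-1.57, 60, 0, np.float64(395.95222039735603), np.float64(328.9999809759101), [0.29, 0.29, -1.24, 1.71, 0.29, 1.34, 2.15])
(-1.57, 60, 30, np.float64(425.95222039735603), np.float64(328.9999809759101), [0.27, 0.38, -1.24, 1.65, 0.36, 1.37, 2.13])
(0.8, 60, 0, np.float64(354.19759743917007), np.float64(225.95863454602863), [0.36, -0.13, -0.94, 1.92, -0.11, 1.29, -1.32])
(0.8, 60, 30, np.float64(384.19759743917007), np.float64(225.95863454602863), [0.35, -0.03, -0.95, 1.87, -0.03, 1.29, -1.36])
white
(1.57, 60, 0, np.float64(376.95222039735603), np.float64(-328.9999809759101), [0.77, 0.07, -0.15, 1.78, 0.01, 1.29, 0.62])
(1.57, 60, 30, np.float64(406.95222039735603), np.float64(-328.9999809759101), [0.81, 0.12, -0.23, 1.72, 0.03, 1.3, 0.57])
(-1.57, 60, 0, np.float64(376.95222039735603), np.float64(-209.0000190240899), [2.08, -0.36, -1.39, 1.89, -0.37, 1.33, -2.34])
(-1.57, 110, 0, np.float64(376.91240406181936), np.float64(-159.0000348774982), [1.63, -0.24, -1.15, 1.94, -0.23, 1.31, -2.59])
(0.8, 60, 0, np.float64(335.19759743917007), np.float64(-312.04136545397137), [0.76, -0.03, -0.11, 1.88, -0.0, 1.29, -0.12])
(0.8, 60, 30, np.float64(365.19759743917007), np.float64(-312.04136545397137), [0.78, 0.02, -0.17, 1.83, 0.0, 1.29, -0.16])
(-0.8, 60, 0, np.float64(335.19759743917007), np.float64(-225.95863454602863), [0.9, -0.15, -0.38, 1.98, -0.06, 1.3, -1.83])
(-0.8, 60, 30, np.float64(365.19759743917007), np.float64(-225.95863454602863), [0.92, -0.08, -0.44, 1.93, -0.04, 1.29, -1.88])
```

```bash
python3 - <<'E'
from h import *
import pickle
out=pickle.load(open("s.pkl","rb"))
for i,(x,y) in enumerate([(400,209),(430,150),(400,-340),(430,-400),(500,-470)]):
    manip.move_pose([x,y,230],quat(1.57)); c=cap("wrist",f"pics/r{i}.png"); s=manip.get_state(); print(i,round(s["time"],2),np.round(s["tool_pos"]),np.round(s["qpos"],2)); out.append(c)
pickle.dump(out,open("s.pkl","wb"))
cv2.imwrite("pics/rm.png",cv2.resize(np.vstack([np.hstack([c["img"][:240] for c in out[j:j+2]]) for j in (6,8)]),(800,300),interpolation=cv2.INTER_AREA)[:,:,::-1])
E
```

```text
0 6.8 [400. 209. 230.] [ 0.47 -0.01 -1.02  1.86 -0.01  1.29 -0.55]
1 7.22 [430. 150. 230.] [ 0.54  0.   -0.95  1.85  0.    1.29 -0.42]
2 9.05 [ 401. -339.  230.] [ 1.06  0.15 -0.49  1.71  0.07  1.3   0.56]
3 9.47 [ 431. -399.  230.] [ 1.05  0.29 -0.46  1.55  0.13  1.33  0.57]
4 10.01 [ 500. -469.  230.] [ 0.98  0.51 -0.44  1.26  0.21  1.42  0.56]
```

View pics/rm.png

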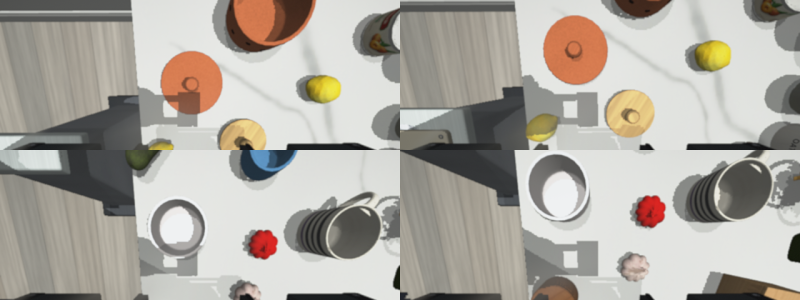

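```bash
cat > fit.py <<'E'
from h import *
import pickle
from scipy.optimize import least_squares
from scipy.ndimage import map_coordinates
th=np.linspace(0,2*np.pi,120,endpoint=False)
def circ(r,z): return np.c_[r*np.cos(th),r*np.sin(th),0*th+z]
def pr(c,X): p=np.c_[X,np.ones(len(X))]@c["P"].T; return p[:,:2]/p[:,2:]
def hull(c,groups,o): # resampled outline
    h=cv2.convexHull(np.float32(pr(c,np.vstack(groups)+o)))[:,0]; h=np.vstack([h,h[:1]])
    s=np.r_[0,np.cumsum(np.linalg.norm(np.diff(h,axis=0),axis=1))]; t=np.linspace(0,s[-1],120,endpoint=False)
    return np.c_[np.interp(t,s,h[:,0]),np.interp(t,s,h[:,1])]
def edges(c,name,o):
    if name in POT:
        R0,H,ri=POT[name]; return np.vstack([pr(c,circ(ri,H)+o),pr(c,circ(R0,H)+o)])
    if name=="garlic": return hull(c,[circ(29*np.cos(a),27+23*np.sin(a)) for a in np.linspace(-.9,.9,9)],o)
    r=LID[name]; return np.vstack([hull(c,[circ(r,10),circ(r,19)],o),hull(c,[circ(13.5,36),circ(13.5,43)],o)])
POT={"keeper":(60,84,54),"white":(49,80,44),"blue":(38,68,33)}
LID={"klid":61,"llid":50,"slid":39}
def dts(c):
    if "dt" not in c:
        e=np.max([cv2.Canny(cv2.GaussianBlur(np.ascontiguousarray(c["img"][:,:,k]),(0,0),.8),30,90) for k in range(3)],axis=0)
        c["dt"]=cv2.distanceTransform(255-e,cv2.DIST_L2,5)
    return c["dt"]
def usable(c,name,o):
    p=edges(c,name,o); return p[:,1].max()<228 and p[:,1].min()>3 and p[:,0].min()>3 and p[:,0].max()<636
def fit(cs,name,o0,win=12,fixz=False):
    o0=np.array(o0,float)
    use=[c for c in cs if usable(c,name,o0)]
    if not use: return None
    def res(v,cap=6):
        o=v if not fixz else np.array([v[0],v[1],o0[2]])
        return np.concatenate([np.minimum(map_coordinates(dts(c),edges(c,name,o)[:,::-1].T,order=1,mode="nearest"),cap) for c in use])
    best=None
    n=2 if fixz else 3
    for dx in range(-win,win+1,6):
        for dy in range(-win,win+1,6):
            s=least_squares(lambda v:res(v),o0[:n]+np.array([dx,dy,0])[:n],loss="soft_l1",f_scale=1,diff_step=1e-3,x_scale=10)
            if best is None or s.cost<best.cost: best=s
    return best.x,res(best.x).mean(),len(use)
E
python3 - <<'E'
from fit import *
cs=pickle.load(open("s.pkl","rb"))
G={"keeper":(515,375,0),"white":(377,-269,0),"blue":(521,-145,0),"klid":(396,269,0),"llid":(502,150,0),"slid":(436,-2,0),"garlic":(516,-406,0)}
for n,o in G.items():
    r=fit(cs,n,o); 
    if r is None: print(n,"none"); continue
    per=[(i,*np.round(f[0],1),round(f[1],2)) for i,c in enumerate(cs) if (f:=fit([c],n,[r[0][0],r[0][1],0],6,True))]
    print(n,np.round(r[0],1),round(r[1],2),r[2],per)
    for i,c in enumerate(cs):
        if usable(c,n,r[0]):
            for p in edges(c,n,r[0]): cv2.circle(c["img"],tuple(int(a) for a in p.round()),0,(0,255,0),-1)
cv2.imwrite("pics/fit.png",cv2.resize(np.vstack([np.hstack([cs[a]["img"][:240],cs[b]["img"][:240]]) for a,b in((2,0),(5,7),(8,9))]),(800,450),interpolation=cv2.INTER_AREA)[:,:,::-1])
E
```

```text
keeper [517.5 388.7  -1.2] 0.54 2 [(4, np.float64(517.4), np.float64(388.0), np.float32(0.85)), (5, np.float64(517.6), np.float64(388.3), np.float32(0.32))]
white [ 374.4 -266.    -4. ] 0.63 2 [(8, np.float64(374.6), np.float64(-266.4), np.float32(0.55))]
blue [ 522.  -142.3   -1.3] 0.49 4 [(0, np.float64(522.0), np.float64(-143.2), np.float32(0.55)), (1, np.float64(521.9), np.float64(-143.1), np.float32(0.6)), (2, np.float64(522.3), np.float64(-142.5), np.float32(0.22)), (3, np.float64(521.9), np.float64(-141.3), np.float32(0.69))]
klid [395.6 271.5  -2.9] 0.45 2 [(6, np.float64(395.1), np.float64(271.8), np.float32(0.6)), (7, np.float64(395.8), np.float64(270.8), np.float32(0.4))]
llid [504.7 151.2  -2.6] 0.62 5 [(2, np.float64(505.1), np.float64(150.4), np.float32(0.92)), (3, np.float64(504.3), np.float64(149.5), np.float32(0.52)), (4, np.float64(504.0), np.float64(151.8), np.float32(0.51)), (5, np.float64(504.8), np.float64(153.3), np.float32(0.52)), (7, np.float64(502.3), np.float64(152.1), np.float32(0.47))]
slid [438.5   3.1  -1.6] 0.71 3 [(1, np.float64(438.4), np.float64(2.0), np.float32(0.92)), (3, np.float64(438.8), np.float64(3.1), np.float32(0.36)), (4, np.float64(438.5), np.float64(5.8), np.float32(0.89))]
garlic [ 513.2 -403.5   -6.8] 0.7 5 [(0, np.float64(513.9), np.float64(-404.1), np.float32(0.79)), (1, np.float64(510.7), np.float64(-397.4), np.float32(0.61)), (2, np.float64(514.0), np.float64(-398.6), np.float32(0.8)), (9, np.float64(511.5), np.float64(-402.3), np.float32(0.65)), (10, np.float64(511.1), np.float64(-403.6), np.float32(0.68))]
```

View pics/fit.png

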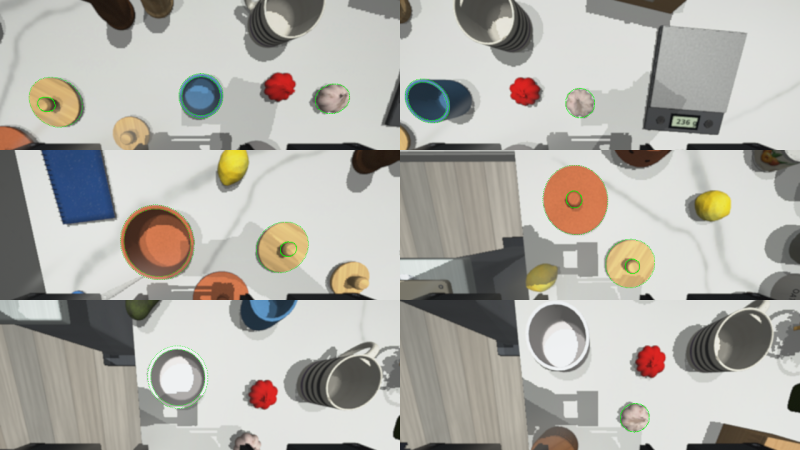

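```bash
cat >> h.py <<'E'
Y=1.57
def st(m):
    s=manip.get_state(); print(m,"t",round(s["time"],1),"p",np.round(s["tool_pos"],1),"F",np.round(s["wrist_force"],1),"gap",round(s["finger_gap"]*87,1),"g",round(float(np.max(s["grasp_force"])),1)); return s
def mv(x,y,z,yaw=Y): manip.move_pose([x,y,z],quat(yaw))
E
python3 - <<'E'
from h import *
x,y=513,-403
mv(x,y,130); manip.movel([x,y,30],80); st("down")
manip.command_gripper(0.0,10); st("grip")
manip.movel([x,y,80],80); st("lift"); mv(x,y,240); mv(450,0,250); mv(517.5,388.5,170); st("over")
cap("wrist","pics/g1.png"); cap("top","pics/g1t.png")
E
```

```text
down t 12.0 p [ 513.3 -403.2   30.6] F [-0.2  0.4 -0.2] gap 87.1 g 0.0
grip t 12.6 p [ 513. -403.   30.] F [ 0.2 -0.  -0.5] gap 54.1 g 9.9
lift t 13.4 p [ 512.7 -402.9   79.7] F [ 0.4  0.2 -0.6] gap 53.6 g 9.9
over t 17.1 p [518.6 387.2 170.2] F [-0.5  0.6 -0.1] gap 54.1 g 9.9
```

View pics/g1.png

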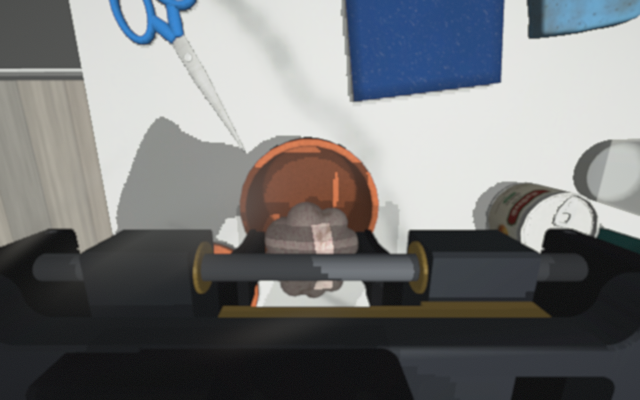

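```bash
python3 - <<'E'
from h import *
x,y=517.5,388.5
manip.dwell(.2); manip.movel([x,y,110],80); st("a")
for z in (70,50,42,38):
    manip.movel([x,y,z],60); s=st(z)
    if abs(s["wrist_force"][2])>4: break
manip.command_gripper(0.75,10); st("rel"); manip.dwell(.2)
manip.movel([x,y,120],80); st("up")
mv(x-70,y-100,240); cap("wrist","pics/g2.png"); 
manip.command_gripper(0.75)
E
```

```text
a t 18.3 p [517.6 388.8 110.5] F [ 0.3 -0.3 -0.2] gap 54.4 g 9.9
70 t 19.1 p [517.5 388.7  70.3] F [-0.7  0.1 -0.9] gap 54.3 g 9.9
50 t 19.6 p [517.3 388.4  49.6] F [ 0.1 -0.5 -0.4] gap 54.5 g 9.9
42 t 19.9 p [517.3 388.3  41.5] F [ 0.4  0.3 -0.3] gap 53.9 g 9.9
38 t 20.1 p [517.4 388.4  37.8] F [-0.7  0.5 -0.2] gap 53.8 g 9.9
rel t 20.7 p [517.5 388.5  38. ] F [-0.3  0.1  0.3] gap 65.1 g 0.0
up t 22.0 p [517.3 388.3 119.4] F [ 0.6  0.2 -0.4] gap 65.5 g 0.0
```

View pics/g2.png

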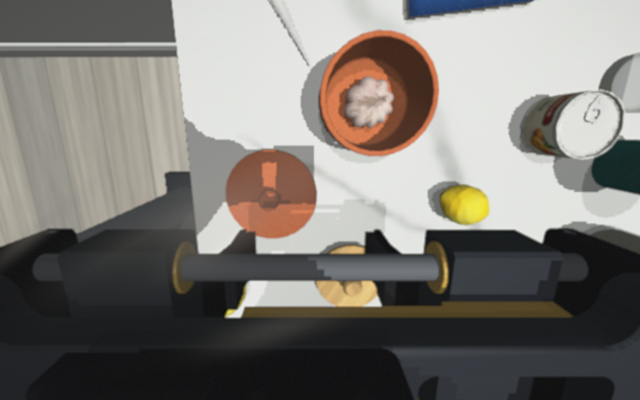

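```bash
cat > lid.py <<'E'
from fit import *
def pick(x,y,g=30):
    manip.command_gripper(0.6,g); mv(x,y,110); manip.movel([x,y,33.5],70); st("at knob")
    manip.command_gripper(0.0,g); st("grip"); manip.movel([x,y,90],80); st("lift")
def place(x,y,seat,zt=200):
    mv(x,y,zt); manip.dwell(.2); z=seat+33.5; st("over")
    manip.movel([x,y,z+15],80); manip.dwell(.1); f0=st("near")["wrist_force"][2]
    for d in (10,6,3,1.5,0,-1,-2):
        manip.movel([x,y,z+d],30); s=st(f"d{d}")
        if abs(s["wrist_force"][2]-f0)>8: break
E
python3 - <<'E'
from lid import *
c=cap("wrist"); 
k=fit([c],"keeper",(517.5,388.7,0),6,True); l=fit([c],"klid",(395.5,271.3,0),6,True); print(k,l)
pick(395.5,271.3)
mv(450,290,200)
place(517.6,388.5,74)
cap("wrist","pics/k1.png")
E
```

```text
(array([516.71376598, 388.74507198]), np.float32(0.4617223), 1) None
at knob t 25.5 p [395.8 271.5  33.9] F [ 0.6 -0.1  0.9] gap 52.3 g 0.0
grip t 26.1 p [395.6 271.3  33.6] F [ 0.7 -0.5  0.6] gap 25.6 g 30.0
lift t 26.9 p [395.4 271.   89.7] F [-0.8 -0.  -1.3] gap 25.4 g 30.0
over t 28.3 p [517.6 387.3 200. ] F [ 0.7  0.  -0.9] gap 25.2 g 30.0
near t 29.5 p [517.8 388.8 123.1] F [ 0.2  0.6 -1.6] gap 25.4 g 30.0
d10 t 29.8 p [517.5 388.3 117.2] F [ 0.1 -0.9 -1.7] gap 25.1 g 30.0
d6 t 30.1 p [517.5 388.4 113.2] F [-0.5 -0.2 -1.6] gap 25.3 g 30.0
d3 t 30.3 p [517.5 388.4 110.3] F [-0.1 -0.1 -2.4] gap 25.4 g 30.0
d1.5 t 30.6 p [517.6 388.5 108.9] F [-0.2 -0.6 -0.6] gap 24.9 g 30.0
d0 t 30.8 p [517.7 388.7 107.7] F [-0.1 -0.   0.5] gap 25.6 g 30.0
d-1 t 31.1 p [517.7 388.7 107.5] F [-2.  -2.5  7.9] gap 25.3 g 30.0
```

```bash
cat >> lid.py <<'E'
def release(x,y,seat,back):
    z=seat+33.5
    manip.command_gripper(0.6,30); st("rel"); manip.movel([x,y,z+70],80)
    mv(*back); manip.dwell(.1)
E
python3 - <<'E'
from lid import *
release(517.6,388.5,74,(450,290,260)); c=cap("wrist","pics/k2.png")
# seated lid: fit with z free
print(fit([c],"klid",(517.5,388.6,74),6,False))
mv(480,60,240); c2=cap("wrist","pics/k3.png"); print(fit([c2],"llid",(504.5,151.2,0),6,True))
E
```

```text
rel t 31.9 p [517.6 388.5 106.5] F [-0.8 -0.4 -0.7] gap 52.0 g 0.0
(array([518.71953518, 389.52435329,  67.59800495]), np.float32(0.43577188), 1)
(array([502.75759042, 150.44253986]), np.float32(0.59698975), 1)
```

View pics/k2.png

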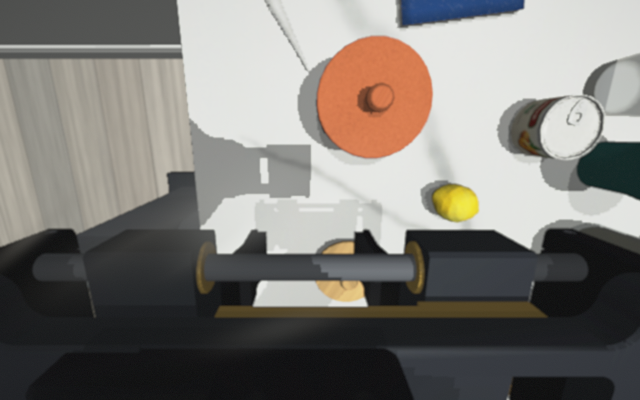

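```bash
python3 - <<'E'
from lid import *
pick(504,151)
mv(504,151,220); mv(430,-60,230)
place(374.5,-266.2,70)
cap("wrist","pics/w1.png")
E
```

```text
at knob t 36.9 p [504.3 151.1  33.9] F [-0.3  0.4  0.2] gap 52.3 g 0.0
grip t 37.5 p [504.1 151.   33.6] F [-0.2 -0.2  0.4] gap 25.5 g 30.0
lift t 38.3 p [503.8 150.7  89.7] F [ 0.6  0.4 -0. ] gap 24.9 g 30.0
over t 41.3 p [ 375.2 -265.2  200.5] F [-0.6 -0.2 -0.9] gap 25.6 g 30.0
near t 42.6 p [ 374.7 -266.5  119. ] F [ 0.3 -0.3 -1.6] gap 25.7 g 30.0
d10 t 42.9 p [ 374.4 -266.1  113.3] F [ 0.6  0.2 -1.6] gap 25.4 g 30.0
d6 t 43.2 p [ 374.4 -266.1  109.3] F [ 0.8  0.8 -1.2] gap 25.7 g 30.0
d3 t 43.4 p [ 374.4 -266.1  106.3] F [ 0.1  0.9 -1.4] gap 25.1 g 30.0
d1.5 t 43.7 p [ 374.5 -266.2  104.9] F [-0.8 -0.1 -0.7] gap 25.7 g 30.0
d0 t 43.9 p [ 374.6 -266.2  103.6] F [-0.1  0.3  0.5] gap 25.0 g 30.0
d-1 t 44.2 p [ 374.7 -266.3  103.4] F [-5.9  2.6 15.4] gap 25.6 g 30.0
```

Seated at the right height. Release, check, then the small lid.

```bash
python3 - <<'E'
from lid import *
release(374.5,-266.2,70,(410,-350,260)); c=cap("wrist","pics/w2.png")
print(fit([c],"llid",(374.5,-266,70),6,False))
mv(440,-80,240); c2=cap("wrist","pics/w3.png"); print(fit([c2],"slid",(438.5,3.2,0),6,True))
pick(438.6,3.2)
mv(438,3,200)
place(522,-142.5,58)
E
```

```text
rel t 45.0 p [ 374.5 -266.2  102.5] F [ 0.8 -0.  -0.5] gap 52.0 g 0.0
(array([ 374.33008263, -266.49631759,   66.7131829 ]), np.float32(0.3120479), 1)
(array([435.60251237,   2.04265847]), np.float32(0.52559954), 1)
at knob t 50.3 p [438.9   3.2  33.9] F [0.9 0.4 0.1] gap 51.9 g 0.0
grip t 50.9 p [438.6   3.1  33.5] F [-0.4  0.2  1. ] gap 25.3 g 30.0
lift t 51.8 p [438.3   3.   89.7] F [ 0.   0.1 -0.2] gap 25.3 g 30.0
over t 53.3 p [ 521.7 -141.4  200.5] F [ 0.  -1.5 -0.4] gap 25.5 g 30.0
near t 54.7 p [ 522.3 -142.6  106.9] F [ 0.4 -0.3 -0.9] gap 25.4 g 30.0
d10 t 55.1 p [ 521.8 -142.4  101.3] F [-0.5  0.8 -1.8] gap 25.4 g 30.0
d6 t 55.3 p [ 521.9 -142.5   97.3] F [ 0.2  1.  -0.1] gap 25.7 g 30.0
d3 t 55.6 p [ 521.9 -142.5   94.3] F [-0.3  0.5 -0.5] gap 25.2 g 30.0
d1.5 t 55.8 p [ 522.  -142.5   92.9] F [ 0.3 -0.1 -0.8] gap 25.1 g 30.0
d0 t 56.1 p [ 522.2 -142.5   91.6] F [ 0.  -0.5  1.4] gap 25.4 g 30.0
d-1 t 56.3 p [ 522.3 -142.5   91.5] F [-3.6 -0.6 13.4] gap 25.2 g 30.0
```

View pics/w2.png

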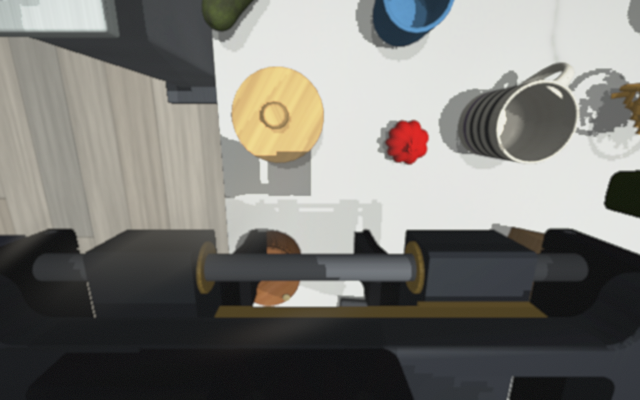

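```bash
python3 - <<'E'
from lid import *
release(522,-142.5,58,(490,-230,250)); c=cap("wrist","pics/b2.png")
print(fit([c],"slid",(522,-142.5,58),6,False))
mv(208,-589,260,0.34) ; t=cap("top"); s=cap("side"); st("end")
a=cv2.resize(t["img"][130:280,100:500],(640,240),interpolation=cv2.INTER_CUBIC)
b=cv2.resize(s["img"][110:310,230:470],(480,330) if 0 else (432,360),interpolation=cv2.INTER_CUBIC)
w=cv2.resize(c["img"][:240],(368,138)); 
m=np.zeros((600,800,3),np.uint8); m[:240,:640]=a; m[240:,:432]=b; m[240:378,432:]=w
cv2.imwrite("pics/end.png",m[:,:,::-1])
E
```

```text
rel t 57.1 p [ 522.  -142.5   90.5] F [0.4 0.1 0.4] gap 52.2 g 0.0
(array([ 521.30332579, -143.64663349,   57.84659385]), np.float32(0.4018935), 1)
end t 60.6 p [ 209.6 -588.1  260.1] F [ 0.6 -0.5  0. ] gap 52.3 g 0.0
```

View pics/end.png

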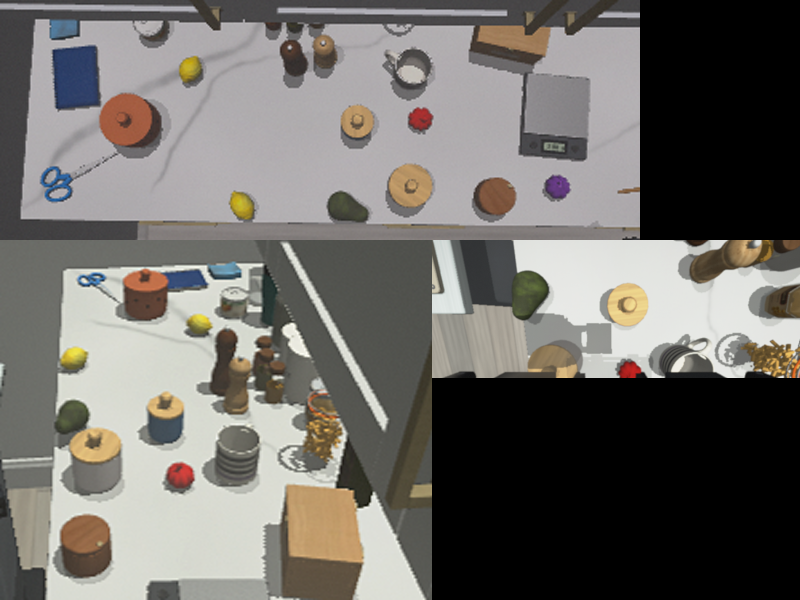

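All three pots are closed, with the lids level in both the top and side views. The bystanders are where they were, so I'm handing in.

```bash
python3 -c "
from rig import manip
print(manip.close_job())"
```

```text
the job is handed in; nothing more can be done
None
```

The job is handed in at about 61 s: the garlic is in its keeper, all three lids sit home and level on their own pots, and the salt cellar, mill and mug were left untouched.

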